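# Snap the clip-on marker onto the gauge bar and set it against the stop

## Task

Pick up the orange clip-on marker and press it straight down onto the free part of the sprung gauge bar, at least a finger's width short of the red stop collar, until both its arms snap past the bar and it sits fully home. Then slide it along the bar until it just touches the red collar, and leave it there, upright. The bar must never be forced down nearly to the end of its spring travel, the collar must only be touched gently, and nothing else on the bench may be disturbed.

Things in the scene. Friction and masses are not known exactly. Their poses are not given: they have to be found in the camera images.
- bar_mid (a point): Middle of the axis of the gauge bar: level round steel bar, 25 mm thick, dark graduation rings, axis 110 mm above the bench at rest. y axis along the bar towards the red collar's end, z up. Grey blocks (32 mm square, 18 mm long) hold its ends, centred 92 mm either side, on two sprung posts of a fixed dark base plate 70 x 230 x 12 mm. The bar between collar and the -y block is free.
- gauge_bar (a joint): How far the gauge bar is pressed down against its soft springs, m: 0 at rest, hard end 0.045. It takes about 2 N to start, then 0.45 N per mm; beyond 0.040 (about 20 N) is too hard. The marker snaps on at some 11 to 17 N, changing with friction, so the bar first sinks by 20 to 34 mm and springs up as it snaps.
- stop: Red stop collar clamped round the bar, 42 mm in diameter, 16 mm long, small steel screw on top. Origin on the bar's axis in the collar's face towards the free bar (-y side); the collar lies on the +y side of it. Axes as bar_mid. Its place along the bar differs from time to time. Do not push it with more than 15 N.
- marker: Orange plastic clip-on marker, 64 g, 38 x 26 x 90 mm (x, y, z), standing mouth down. Origin: centre of its underside. Upright grip tab with black ribs, 14 mm thick (x), 26 mm long (y), 40 to 90 mm above the origin. Below it a bridge 38 mm wide and two sprung arms (+x, -x) with a flared mouth. Its y axis must lie along the bar, either way round (symmetric); end faces 13 mm from the origin in y.
- marker_seat (a point): Middle of the marker's round seat, 18.5 mm above the marker's origin, same axes: on the bar's axis when the marker is fully home; some 20 to 22 mm above it when the mouth first rests on the bar.
- wax_tin: Dark red round tin, 81 mm in diameter, 36 mm high, a bystander; origin at the centre of its underside.
- sanding_block: Wooden sanding block, 64 x 105 x 29 mm, a bystander; origin at the centre of its underside.
- turned_cup: Pale turned wooden cup, 72 mm in diameter, 79 mm high, a bystander; origin at the centre of its underside.
Things that resemble listed ones, but are neither listed nor needed, are in the scene too. Of the things that look like the marker, take the one that is farthest to the robot's left at the start.

How it is judged:
By the outcome, as a careful person would: the job done as asked, in the order asked, and still so for the second after the job is handed in, with the robot touching nothing.
It also fails if it takes over 64 s, if anything falls off the work surface, if the arm or the gripper's body presses on something with over 40 N, if the wrist force passes 120 N, or if a joint passes its speed limit or range.

## Robot

A 7-joint arm with a two-finger parallel gripper is mounted at the origin on the work surface; the furniture and walls round the work are solid. World frame = base frame: x ahead of the robot, y to its left, z up, the work surface at z = 0. Lengths are in m, angles in rad, forces in N, time in s.
With the tool pointing down it reaches from about 0.425 to 0.8 m from the base axis. Payload 8.3 kg.
Tool frame: the origin (TCP) lies midway between the tips of the shut fingers; the grasp point (between the pads) lies 19 mm behind it; z points along the fingers, y is the direction in which the jaws open and shut (so a half turn about z gives the same grasp; the last joint's range is limited). The gripper opens to 85 mm and grips with 20 to 120 N. Pads are 22 mm wide; open, the fingers measure 114 mm over their backs; the gripper's body (76 mm by 85 mm) begins 54 mm behind the grasp point. The pads swing forward as they close: fully open they stand 13 mm farther back than shut.
Start: joints at [1.109, 0.383, 0.016, 1.37, -0.006, 1.388, -0.046], TCP at [0.243, -0.576, 0.231] pointing down, gripper open.
Joint ranges: [-2.95, 2.95], [-0.25, 2.06], [-1.52, 1.56], [0.18, 2.33], [-1.44, 4.58], [0.02, 2.06], [-3.01, 3.01]. Speed limits (rad/s): [2.39, 2.39, 3.01, 3.01, 3.14, 3.14, 3.14].

## Interface

Orientations are given as a unit quaternion [x, y, z, w].
In Python, from workcell import sensors, imaging, job gives the robot as it stands.
- The arm moves only by the tool send_rows, never from a script. Its argument "motion" is a list of rows, each a list of 5 numbers: the gripper command: -1 is fully open, 1 is shut, values between are in proportion, then the shift along the tool's x, y, z in mm, then the turn about the tool's z in rad. A call has exactly 10 rows; each row is the pose to reach, as a shift and turn from the pose commanded when the call began, along the tool's axes at that moment; what a row does not reach only later rows make up. A row lasts 1/12 s, in which the tool goes at most 41.7 mm and 7.16 degrees, less where a joint would pass 70% of its speed; a pose out of reach is approached as far as the arm can. A call with a gripper value outside its range is refused whole. The fingers move at their own pace and stop on an object; "squeeze" is the grip in N (left out, the last holds). Time passes only in rows, so rows that repeat a pose let the fingers close, or fill a call up. It gives the time, the measured TCP pose, the force and the opening at its end, in the units of the state.
- sensors.observe(): the state, without advancing time (a new reading comes with each control period).
- imaging.capture(name): name is "side" or "top"; returns a dict with "img" (384x512x3 uint8, red, green, blue), "camera_matrix" (3x3 intrinsics, pixels), "cam_to_world" (4x4, takes a point from camera to world coordinates). Camera axes: x right, y down, z forward; pixel columns grow to the right and rows downward; lengths in m; the calibration is good to about 2 mm. A picture is of the moment at which its call begins. There is no depth.
- job.close_job(): hands the job in, once; it reports no verdict.
The state is a dict: "time_s": time; "joint_pos": joint angles; "joint_vel": joint speeds; "joint_efforts": joint torques, N m; "ee_pos": TCP position; "eef_rot": TCP orientation; "ft_force": force on the tool from outside, world axes, zero at the start; "ft_torque": the same for the moment, N m; "grip_width": finger opening in m.
Only numpy, scipy, OpenCV 4.12 (cv2) and the standard library are available. Lean on these libraries where they do the work, as an engineer would, in place of code of your own. Each camera call takes 0.05 s, during which the arm holds its last target.

## Working session

There is one attempt and no reset: what is moved stays moved. The work goes in short steps, Python scripts to look and compute and a tool call to move; the robot and the scene stay as the last step left them, time stands still between calls to the robot, and variables do not carry over. Pictures are saved under pics/ and viewed, and the job is handed in when it is done.

Besides the shell and the picture viewer there is one more tool, called after "Call:" by a JSON object that holds its "method" and its "body", one argument or row to a line. send_rows: Moves the arm, as the interface text tells. Its arguments: {"type":"object","properties":{"motion":{"type":"array"},"squeeze":{"type":"number"}},"required":["motion"]}

```bash
mkdir -p pics; python3 - <<'E'
from workcell import sensors, imaging
import cv2
s=sensors.observe()
for k,v in s.items(): print(k,v)
for n in("side","top"):
    c=imaging.capture(n); cv2.imwrite(f"pics/{n}0.png",cv2.resize(c["img"][:,:,::-1],(800,600),interpolation=cv2.INTER_CUBIC)); print(n,c["camera_matrix"].tolist(),c["cam_to_world"].round(4).tolist())
E
```

```text
time_s 0.0
joint_pos [ 1.10909134  0.38427519  0.01639031  1.37120157 -0.00632963  1.38818069
 -0.04645841]
joint_vel [ 0.00166878  0.00026296 -0.00202332  0.00127138 -0.00098957 -0.00024491
 -0.00014533]
joint_efforts [-7.10879194e-04 -6.27593422e+01  8.44330117e-01 -3.71813214e+01
  1.66337576e-02  1.40702364e-02 -2.43891469e-05]
ee_pos [ 0.24253032 -0.57546258  0.23023443]
eef_rot [ 9.80176243e-01  1.98125002e-01 -2.07494631e-04 -9.86453832e-04]
ft_force [-0.23311238 -0.36765882 -0.19798337]
ft_torque [ 0.03098636 -0.02103984  0.02572063]
grip_width 0.08546087947064772
side [[459.3520029000036, 0.0, 260.5497634213603], [0.0, 459.3520029000036, 195.9421363152367], [0.0, 0.0, 1.0]] [[-0.8073, -0.3583, 0.469, -0.1283], [-0.5902, 0.486, -0.6446, 0.7644], [0.003, -0.7971, -0.6038, 0.953], [0.0, 0.0, 0.0, 1.0]]
top [[387.23781315396275, 0.0, 262.54128459539226], [0.0, 387.23781315396275, 187.8513260304998], [0.0, 0.0, 1.0]] [[-0.0102, -0.9813, 0.1922, 0.312], [-0.9999, 0.0103, -0.0003, -0.1178], [-0.0017, -0.1921, -0.9814, 1.0615], [0.0, 0.0, 0.0, 1.0]]
```

View pics/side0.png

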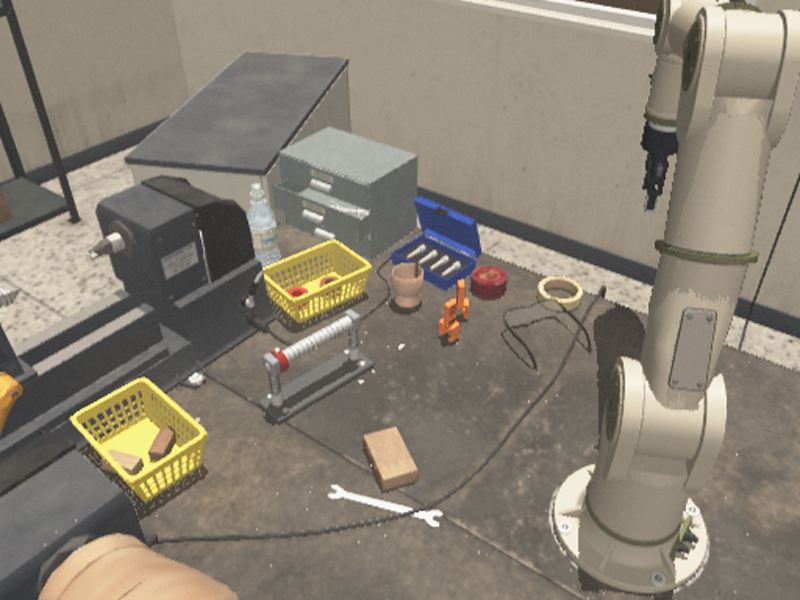

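View pics/top0.png

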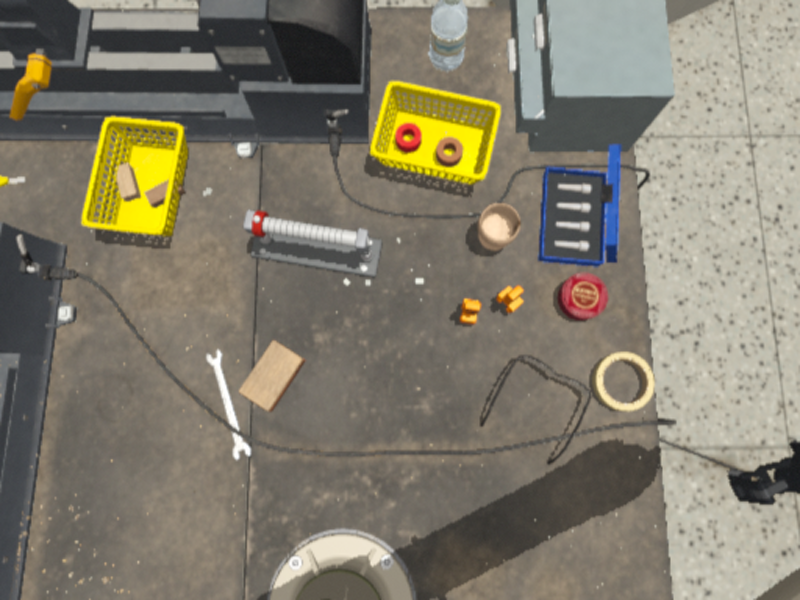

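Side view: the bar runs from about (272,362) to (352,325), with the collar at (280,359). There are two orange marker-like things, at top view (469,311) and (511,298), or side view (449,322) and (462,298). The robot's left is +y, which is image left in the top view, so (469,311) is the candidate. I'll enlarge it to confirm.

```bash
cat > h.py <<'E'
from workcell import sensors, imaging
import cv2, numpy as np
def crop(n,x0,y0,w,h,out,c=None):
    c=c or imaging.capture(n); s=min(800/w,600/h)
    s=int(s); im=c["img"][y0:y0+h,x0:x0+w,::-1]
    im=cv2.resize(im,None,fx=s,fy=s,interpolation=cv2.INTER_CUBIC)
    for k in range(0,w,10): cv2.putText(im,str(x0+k),(k*s,8),0,.3,(255,255,0),1); cv2.line(im,(k*s,10),(k*s,16),(255,255,0),1)
    for k in range(0,h,10): cv2.putText(im,str(y0+k),(0,k*s+4),0,.3,(255,255,0),1); cv2.line(im,(20,k*s),(26,k*s),(255,255,0),1)
    cv2.imwrite("pics/"+out+".png",im); return c
def ray(c,u,v):
    K=c["camera_matrix"];T=c["cam_to_world"]
    d=T[:3,:3]@np.linalg.solve(K,[u,v,1]); return T[:3,3],d
def atz(c,u,v,z):
    o,d=ray(c,u,v); return o+d*(z-o[2])/d[2]
def proj(c,P):
    T=np.linalg.inv(c["cam_to_world"]);p=T[:3,:3]@np.asarray(P)+T[:3,3];q=c["camera_matrix"]@p;return q[:2]/q[2]
def tri(ct,pt,cs,ps):
    o1,d1=ray(ct,*pt);o2,d2=ray(cs,*ps)
    A=np.stack([d1,-d2],1);s=np.linalg.lstsq(A,o2-o1,rcond=None)[0]
    a=o1+d1*s[0];b=o2+d2*s[1];return (a+b)/2,np.linalg.norm(a-b)
E
python3 - <<'E'
from h import *
import pickle
ct=crop("top",285,175,60,40,"tm"); cs=crop("side",275,170,40,56,"sm")
crop("top",150,125,100,60,"tb",ct); crop("side",160,190,90,85,"sb",cs)
pickle.dump((ct,cs),open("c0.pkl","wb"))
E
```

```text
(no output)
```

View pics/tm.png

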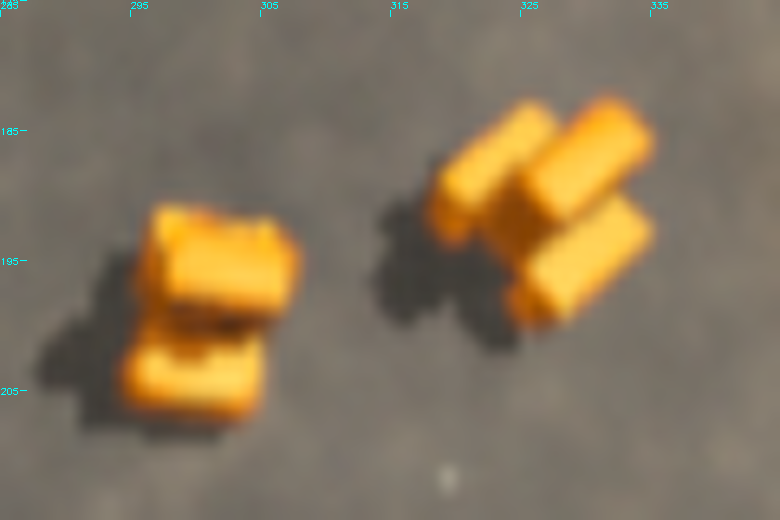

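View pics/sm.png

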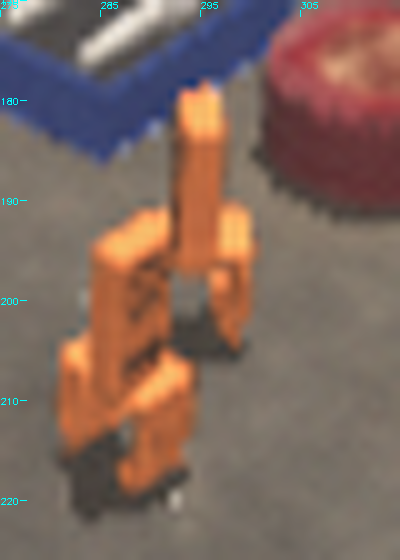

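View pics/tb.png

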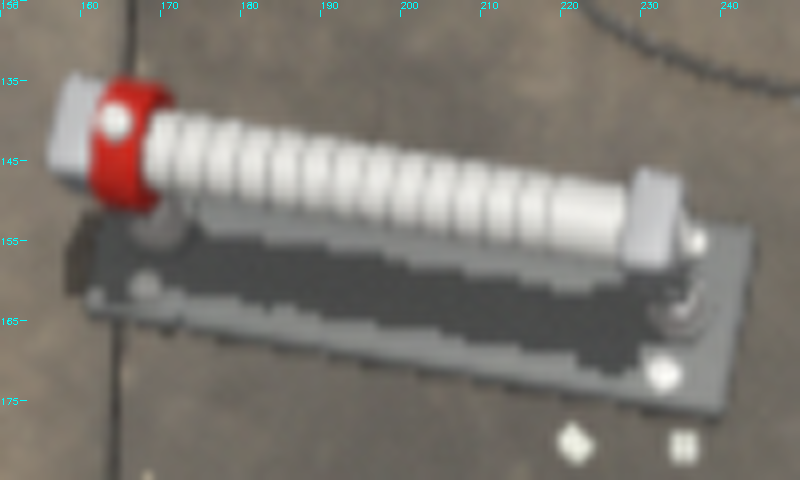

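View pics/sb.png

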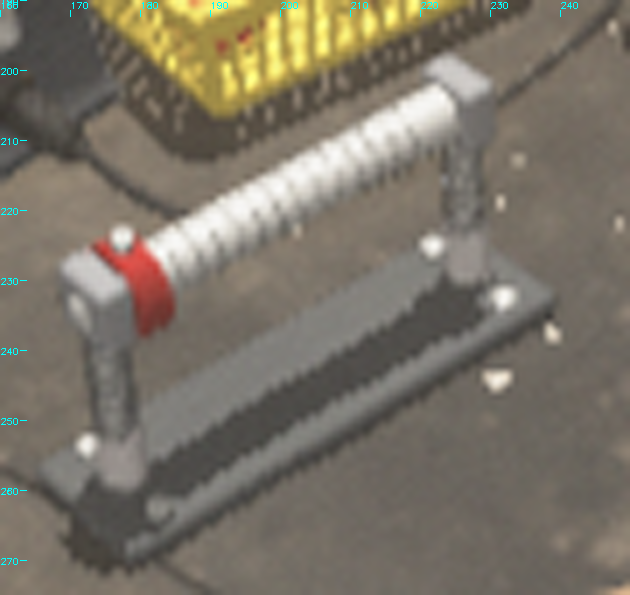

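```bash
cat > fit.py <<'E'
from h import *
from scipy.optimize import least_squares, minimize
def box(cx,cy,cz,a,b,h): return np.array([[cx+i*a/2,cy+j*b/2,cz+k*h] for i in(-1,1) for j in(-1,1) for k in(0,1)])
def tf(p,P):
    c,s=np.cos(p[2]),np.sin(p[2]); R=np.array([[c,-s,0],[s,c,0],[0,0,1]]); return P@R.T+[p[0],p[1],0]
MARK=[box(0,0,.040,.014,.026,.05),box(0,0,.031,.038,.026,.009),box(.016,0,0,.006,.026,.035),box(-.016,0,0,.006,.026,.035)]
def omask(im):
    h=cv2.cvtColor(im,cv2.COLOR_RGB2HSV); return ((h[...,0]>4)&(h[...,0]<24)&(h[...,1]>170)&(h[...,2]>70))
def sil(c,p,boxes,dz=0):
    S=8; m=np.zeros((384*S//1,512*S//1),np.uint8)
    for b in boxes:
        q=np.array([proj(c,x+[0,0,dz]) for x in tf(p,b)]); q=((q+.5)*S).astype(np.int32)
        cv2.fillConvexPoly(m,cv2.convexHull(q),1)
    return m,S
def sfit(cams,masks,p0,boxes,steps=(.01,.01,.2),dz=0):
    def cost(x):
        p=np.array(p0)+x*np.array(steps); t=0
        for c,(m,(x0,y0,w,h)) in zip(cams,masks):
            s,S=sil(c,p,boxes,dz); s=cv2.resize(s[y0*S:(y0+h)*S,x0*S:(x0+w)*S].astype(np.float32),(w,h),interpolation=cv2.INTER_AREA)
            t+=np.abs(s-m[y0:y0+h,x0:x0+w]).sum()
        return t
    r=minimize(cost,np.zeros(3),method="Nelder-Mead",options=dict(initial_simplex=[[0,0,0],[1,0,0],[0,1,0],[0,0,1]],maxiter=90))
    return np.array(p0)+r.x*np.array(steps),r.fun
E
python3 - <<'E'
from fit import *
import pickle
ct,cs=pickle.load(open("c0.pkl","rb"))
print("cands",atz(ct,302,196,.09),atz(ct,330,187,.09), "tri",tri(ct,(302,196),cs,(288,194)))
# top crop box only left marker
mt=omask(ct["img"]).astype(np.float32); ms=omask(cs["img"]).astype(np.float32)
print(mt[175:215,285:312].sum(),ms[185:225,278:296].sum())
p0=[*atz(ct,302,196,.09)[:2],0]
for cams,masks in (([ct],[(mt,(286,180,26,35))]),([ct,cs],[(mt,(286,180,26,35)),(ms,(275,191,18,35))])):
    print(sfit(cams,masks,p0,MARK))
# bar
pts=[(ct,(240,176.5),(-.035,-.115,.012)),(ct,(243.8,153),(.035,-.115,.012)),(ct,(160.3,164.3),(-.035,.115,.012)),
(cs,(238,231.5),(-.035,-.115,.012)),(cs,(179,270),(-.035,.115,.012)),(cs,(164.5,257),(.035,.115,.012)),
]
def res(p,pts): return np.concatenate([proj(c,tf(p,np.array([P]))[0])-uv for c,uv,P in pts])
p=least_squares(res,[.55,.05,.1],args=(pts,)).x; print("base",p,res(p,pts).round(1))
lt=[(ct,(u,139+ (u-170)*8.8/56+5.1),u) for u in(170,225)]
for _,uv,_ in lt: print("bar axis",atz(ct,*uv,.110))
print("collar face bottom/mid", atz(ct,168,145,.11))
E
```

```text
cands [ 0.48003273 -0.21835818  0.09      ] [ 0.50262795 -0.29063086  0.09      ] tri (array([ 0.48044239, -0.21858738,  0.08771612]), np.float64(3.2450000821506636e-05))
152.0 11.0
(array([ 0.48402756, -0.21903616, -0.2123202 ]), np.float64(31.34375))
(array([ 0.47956517, -0.21804649,  0.56094351]), np.float64(239.796875))
base [ 0.60264005  0.05167289 -0.15657004] [ 0.2  0.1  0.3 -0.5 -1.3  0.6  1.1 -0.5 -0.3 -0.6 -0.4 -0.2]
bar axis [0.61500508 0.11775101 0.11      ]
bar axis [ 0.59052693 -0.02334702  0.11      ]
collar face bottom/mid [0.61265773 0.12278795 0.11      ]
```

```bash
python3 - <<'E'
from fit import *
import fit,pickle
ct,cs=pickle.load(open("c0.pkl","rb"))
def om2(im):
    h=cv2.cvtColor(im,cv2.COLOR_RGB2HSV); return ((h[...,0]>3)&(h[...,0]<24)&(h[...,1]>120)&(h[...,2]>70)).astype(np.float32)
mt=om2(ct["img"]);ms=om2(cs["img"])
print(mt[180:215,286:312].sum(),ms[185:225,275:293].sum())
wt=(286,180,26,35);ws=(275,198,18,25)
for cams,masks in (([ct],[(mt,wt)]),([cs],[(ms,ws)]),([ct,cs],[(mt,wt),(ms,ws)])):
  for y0 in (-.2,.0,): print(sfit(cams,masks,[.482,-.219,y0],MARK))
p=sfit([ct,cs],[(mt,wt),(ms,ws)],[.482,-.219,-.1],MARK)[0]
for c,w,n in((ct,(285,175,30,40),"ot"),(cs,(270,180,30,45),"os")):
    x0,y0,ww,hh=w;S=13;im=cv2.resize(c["img"][y0:y0+hh,x0:x0+ww,::-1],None,fx=S,fy=S,interpolation=cv2.INTER_CUBIC)
    for b in MARK[:2]:
        q=np.array([proj(c,x) for x in tf(p,b)]);q=((q+.5-[x0,y0])*S).astype(int)
        for i in range(8):
            for k in(1,2,4):
                if not i&k: cv2.line(im,tuple(map(int,q[i])),tuple(map(int,q[i|k])),(255,0,0),1)
    cv2.imwrite(f"pics/{n}.png",im)
a=cv2.imread("pics/ot.png");b=cv2.imread("pics/os.png")
H=585;cv2.imwrite("pics/ov.png",np.hstack([cv2.copyMakeBorder(a,0,H-a.shape[0],0,0,0),b]))
E
```

```text
182.0 240.0
(array([ 0.48374357, -0.21917755, -0.18628013]), np.float64(15.59375))
(array([ 0.48382671, -0.2191509 , -0.18518014]), np.float64(15.796875))
(array([ 0.48291473, -0.22373477, -0.2392556 ]), np.float64(20.09375))
(array([ 0.48274054, -0.22378588, -0.20202071]), np.float64(19.59375))
(array([ 0.48313534, -0.21945634, -0.18199535]), np.float64(49.28125))
(array([ 0.48329467, -0.21944777, -0.17994019]), np.float64(49.0625))
```

View pics/ov.png

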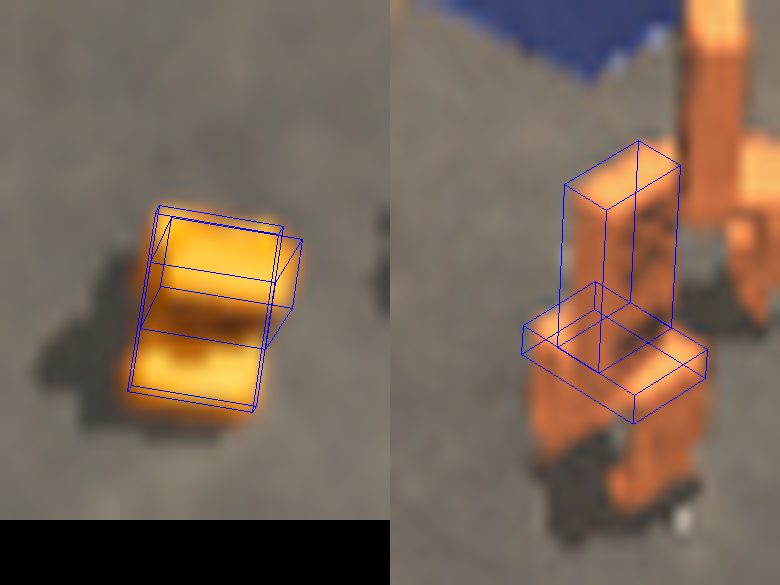

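The overlay fits: the left orange piece at top view (302,196) has a tab with ribs, a bridge and two arms, and is the farthest to the robot's left (y −0.22, against −0.29 for the other). Marker is at about (0.483,−0.220), yaw −0.18. Moving over it.

Call:
{"method": "send_rows", "body": {
  "motion": [
    [-1,36,-24,0,-0.1],
    [-1,72,-47,0,-0.2],
    [-1,108,-70,0,-0.3],
    [-1,144,-94,0,-0.4],
    [-1,180,-117,0,-0.5],
    [-1,216,-140,0,-0.6],
    [-1,252,-164,0,-0.7],
    [-1,288,-187,0,-0.8],
    [-1,324,-211,0,-0.9],
    [-1,360,-234,0,-0.99]
  ],
  "squeeze": 40
}}

```text
time_s: 1.03
ee_pos: [0.477, -0.2291, 0.2315]
eef_rot: [0.767, 0.642, 0.0, 0.0]
ft_force: [1.7, -0.5, 0.5]
grip_width: 0.0852
```

```bash
cat >> h.py <<'E'
from scipy.spatial.transform import Rotation as Ro
def delta(target,phi=None):
    s=sensors.observe();R=Ro.from_quat(s["eef_rot"]).as_matrix()
    f=np.arctan2(R[1,0],R[0,0]); d=R.T@(np.array(target)-s["ee_pos"])*1000
    print("t",s["time_s"],"pos",s["ee_pos"].round(4),"phi",round(f,3),"tilt",R[:,2].round(3),"F",s["ft_force"].round(2),"w",round(s["grip_width"],4),"q7",round(s["joint_pos"][6],2))
    print("delta mm",d.round(1),"turn",None if phi is None else round(f-phi,3))
E
python3 -c "
from h import *
delta([.483,-.22,.052],1.39)"
```

```text
t 1.0333 pos [ 0.477  -0.2291  0.2315] phi 1.394 tilt [ 0. -0. -1.] F [ 1.71 -0.53  0.47] w 0.0852 q7 0.15
delta mm [ 10.1   4.2 179.5] turn 0.004
```

Call:
{"method": "send_rows", "body": {
  "motion": [
    [-1,0,0,0,0],
    [-1,0,0,20,0],
    [-1,0,0,40,0],
    [-1,0,0,60,0],
    [-1,0,0,80,0],
    [-1,0,0,100,0],
    [-1,0,0,110,0],
    [-1,0,0,120,0],
    [-1,0,0,120,0],
    [-1,0,0,120,0]
  ]
}}

```text
time_s: 1.87
ee_pos: [0.4765, -0.2311, 0.1116]
eef_rot: [0.768, 0.64, 0.0, -0.0]
ft_force: [0.7, -0.2, 0.4]
grip_width: 0.0853
```

```bash
python3 -c "
from h import *
delta([.483,-.22,.052],1.39)
crop('top',270,165,60,60,'t1');crop('side',260,170,60,60,'s1')"
python3 -c "
import cv2,numpy as np
a=cv2.imread('pics/t1.png');b=cv2.imread('pics/s1.png');cv2.imwrite('pics/c1.png',cv2.resize(np.hstack([a,b]),(800,400)))"
```

```text
t 1.8667 pos [ 0.4765 -0.2311  0.1116] phi 1.389 tilt [ 0.  0. -1.] F [ 0.67 -0.18  0.35] w 0.0853 q7 0.12
delta mm [12.1  4.4 59.6] turn -0.001
```

View pics/c1.png

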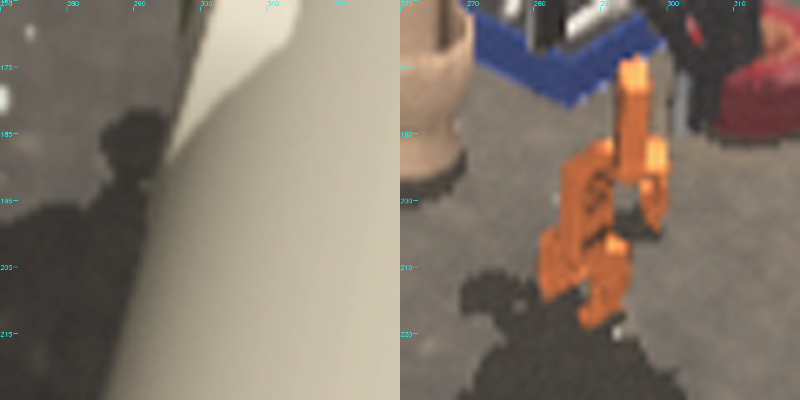

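```bash
python3 -c "
from h import *
c=crop('side',200,90,160,150,'s2')
print(proj(c,[.4765,-.2311,.1116]),proj(c,[.483,-.2195,.09]))"
```

```text
[291.57145264 186.39201946] [287.5133188  192.98832974]
```

View pics/s2.png

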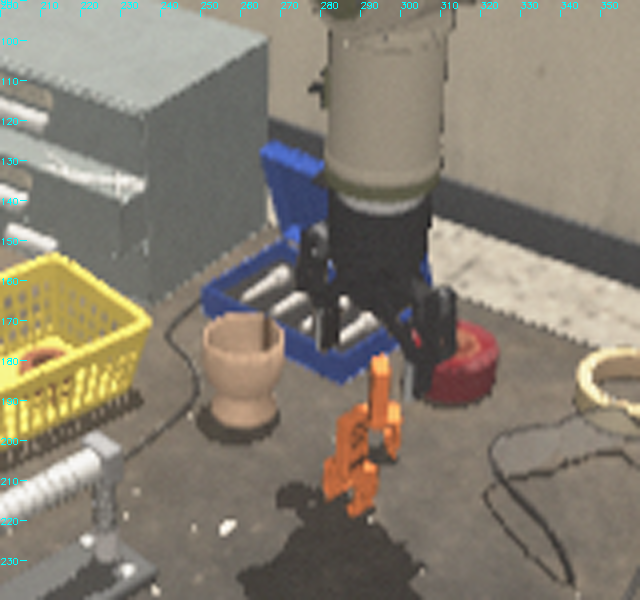

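Fingers at side view (280,176) and (303,188) straddle the marker tab at (292,180), about 12 mm short in tool x. Correcting, then descending.

Call:
{"method": "send_rows", "body": {
  "motion": [
    [-1,6,2,0,0],
    [-1,11,4.5,0,0],
    [-1,11,4.5,0,0],
    [-1,11,4.5,10,0],
    [-1,11,4.5,20,0],
    [-1,11,4.5,30,0],
    [-1,11,4.5,40,0],
    [-1,11,4.5,50,0],
    [-1,11,4.5,59,0],
    [-1,11,4.5,59,0]
  ]
}}

```text
time_s: 2.85
ee_pos: [0.4813, -0.2204, 0.0497]
eef_rot: [0.768, 0.64, -0.001, -0.002]
ft_force: [-0.9, 0.1, -0.9]
grip_width: 0.0853
```

```bash
python3 -c "
from h import *
delta([.483,-.221,.052],1.39)
c=crop('side',260,160,60,75,'s3')"
```

```text
t 2.85 pos [ 0.4813 -0.2204  0.0497] phi 1.389 tilt [-0.003  0.002 -1.   ] F [-0.85  0.13 -0.9 ] w 0.0853 q7 0.06
delta mm [-0.3  1.7 -2.3] turn -0.001
```

View pics/s3.png

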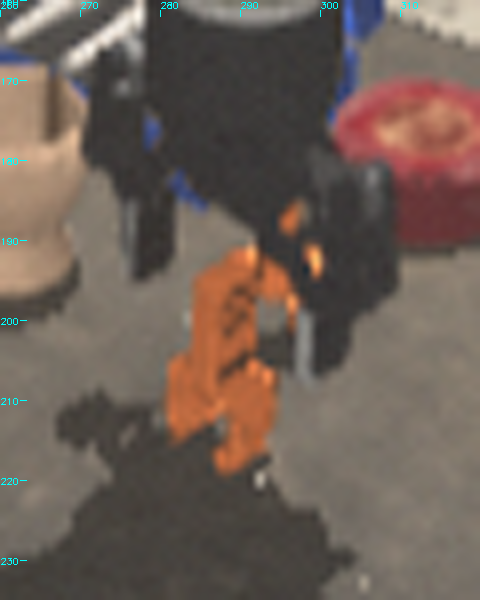

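Fingers at (277,190) and (298,203) are either side of the tab. Closing.

Call:
{"method": "send_rows", "body": {
  "motion": [
    [-0.5,0,1.5,-2,0],
    [0,0,1.5,-2,0],
    [0.3,0,1.5,-2,0],
    [0.5,0,1.5,-2,0],
    [0.7,0,1.5,-2,0],
    [1,0,1.5,-2,0],
    [1,0,1.5,-2,0],
    [1,0,1.5,-2,0],
    [1,0,1.5,-2,0],
    [1,0,1.5,-2,0]
  ],
  "squeeze": 60
}}

```text
time_s: 3.73
ee_pos: [0.4843, -0.2213, 0.0544]
eef_rot: [0.768, 0.64, 0.0, 0.0]
ft_force: [-0.2, -0.9, 0.1]
grip_width: 0.013
```

```bash
python3 -c "
from h import *
delta([.483,-.221,.052],1.39)
c=crop('side',260,160,60,75,'s4')"
```

```text
t 3.7333 pos [ 0.4843 -0.2213  0.0544] phi 1.389 tilt [ 0. -0. -1.] F [-0.22 -0.88  0.08] w 0.013 q7 0.06
delta mm [ 0.  -1.4  2.4] turn -0.001
```

View pics/s4.png

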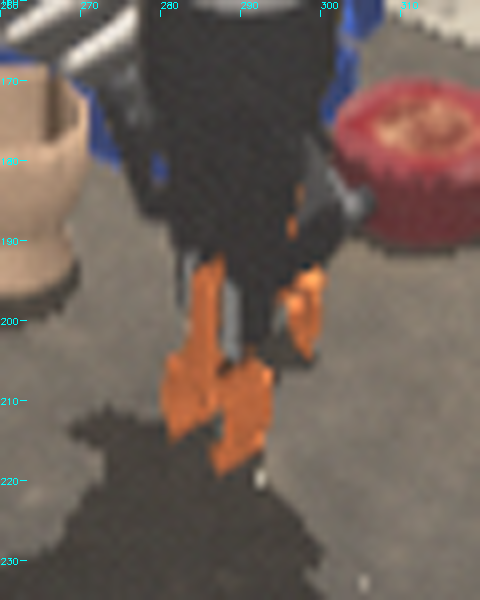

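Call:
{"method": "send_rows", "body": {
  "motion": [
    [1,0,0,-10,0],
    [1,0,0,-25,0],
    [1,0,0,-45,0],
    [1,0,0,-65,0],
    [1,0,0,-85,0],
    [1,0,0,-105,0],
    [1,0,0,-125,0],
    [1,0,0,-145,0],
    [1,0,0,-155,0],
    [1,0,0,-155,0]
  ]
}}

```text
time_s: 4.62
ee_pos: [0.4856, -0.2216, 0.2123]
eef_rot: [0.768, 0.64, 0.001, 0.002]
ft_force: [0.9, 0.4, -0.4]
grip_width: 0.0129
```

```bash
python3 - <<'E'
from fit import *
import pickle
ct,cs=pickle.load(open("c0.pkl","rb"))
p=np.array([.6032,.0517,-.165])
for n,c,w in(("tq",ct,(150,125,100,60)),("sq",cs,(160,190,90,85))):
    x0,y0,W,H=w;S=8 if n=="tq" else 7
    im=cv2.resize(c["img"][y0:y0+H,x0:x0+W,::-1],None,fx=S,fy=S,interpolation=cv2.INTER_CUBIC)
    def poly(P,col): 
        q=((np.array([proj(c,x) for x in tf(p,np.array(P))])+.5-[x0,y0])*S).astype(np.int32); cv2.polylines(im,[q],False,col,1)
    t=np.linspace(0,2*np.pi,60)
    for s in(.070,.075,): poly([[.021*np.cos(a),s,.11+.021*np.sin(a)] for a in t],(255,0,0))
    for sgn in(-1,1):
      for f in(-.009,.009): poly([[i*.016,sgn*.092+f,.11+j*.016] for i,j in((-1,-1),(1,-1),(1,1),(-1,1),(-1,-1))],(0,200,0))
    for k in((0,.0125),(0,-.0125),(.0125,0),(-.0125,0)): poly([[k[0],-.083,.11+k[1]],[k[0],.083,.11+k[1]]],(255,0,255))
    poly([[i*.035,j*.115,.012] for i,j in((-1,-1),(1,-1),(1,1),(-1,1),(-1,-1))],(0,200,200))
    cv2.imwrite(f"pics/{n}.png",im)
E
```

```text
(no output)
```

View pics/tq.png

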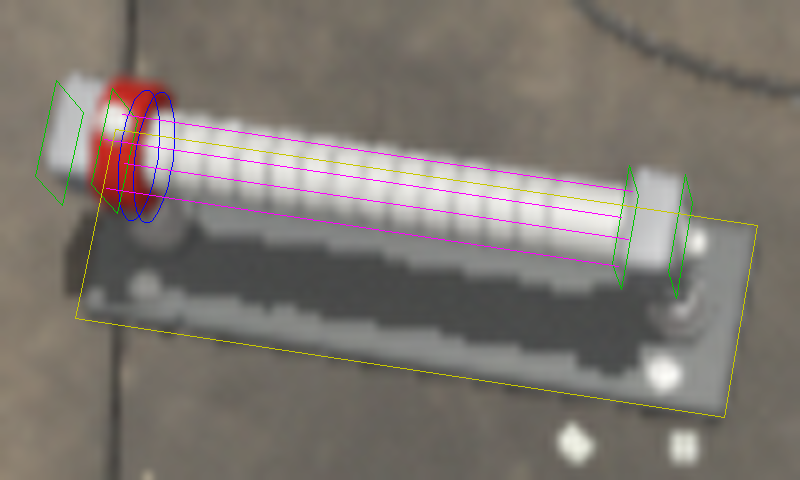

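View pics/sq.png

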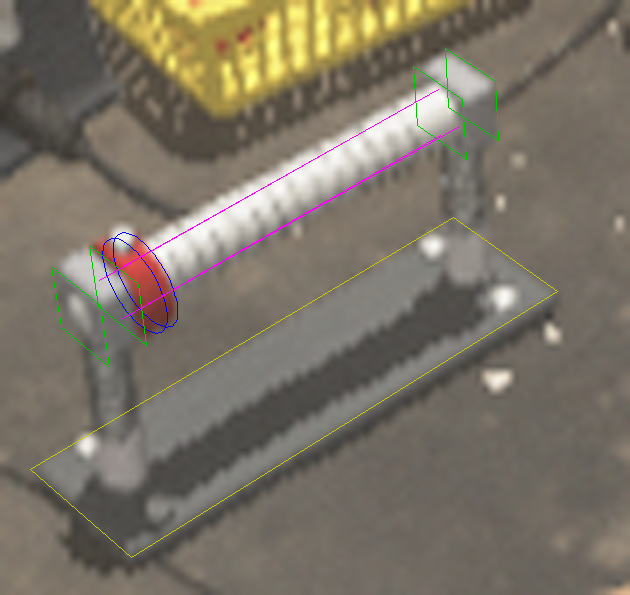

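```bash
python3 - <<'E'
from fit import *
import pickle
ct,cs=pickle.load(open("c0.pkl","rb"))
def edges(c,u,v0,v1):
    g=c["img"][v0:v1,u].astype(float).mean(1); f=np.interp(np.arange(0,len(g)-1,.05),np.arange(len(g)),g)
    hi=f.max(); k=np.where(f>(hi*.5+60))[0]; return v0+k[0]*.05,v0+k[-1]*.05
L=[]
for u in(175,182,190,198,206,214,222):
    e=edges(ct,u,130,165); L.append((u,sum(e)/2)); print("top",u,e, atz(ct,u,sum(e)/2,.11).round(4))
P=np.array([atz(ct,u,v,.11) for u,v in L]); k=np.polyfit(P[:,1],P[:,0],1); print("yaw",-np.arctan(k[0]),"x at y=.0517",np.polyval(k,.0517))
for u in(190,196,202,208,214):
    e=edges(cs,u,190,235); print("side",u,e,atz(cs,u,sum(e)/2,.11).round(4),np.polyval(k,atz(cs,u,sum(e)/2,.11)[1]).round(4))
E
```

```text
top 175 (np.float64(139.3), np.float64(146.6)) [0.6179 0.105  0.11  ]
top 182 (np.float64(140.7), np.float64(148.55)) [0.6133 0.087  0.11  ]
top 190 (np.float64(141.9), np.float64(149.35)) [0.6104 0.0664 0.11  ]
top 198 (np.float64(143.35), np.float64(150.15)) [0.6072 0.0459 0.11  ]
top 206 (np.float64(144.65), np.float64(151.75)) [0.6031 0.0253 0.11  ]
top 214 (np.float64(145.75), np.float64(153.2)) [0.5995 0.0048 0.11  ]
top 222 (np.float64(147.4), np.float64(155.1)) [ 0.5946 -0.0157  0.11  ]
yaw -0.18289371708677563 x at y=.0517 0.6076991141033238
side 190 (np.float64(190.0), np.float64(225.25)) [0.6599 0.0334 0.11  ] 0.6043
side 196 (np.float64(197.9), np.float64(222.0)) [0.6383 0.031  0.11  ] 0.6039
side 202 (np.float64(190.45), np.float64(217.9)) [6.425e-01 2.000e-04 1.100e-01] 0.5982
side 208 (np.float64(194.95), np.float64(214.6)) [ 0.6263 -0.0082  0.11  ] 0.5966
side 214 (np.float64(205.5), np.float64(211.75)) [ 0.6    -0.0049  0.11  ] 0.5972
```

```bash
python3 - <<'E'
from fit import *
import pickle
ct,cs=pickle.load(open("c0.pkl","rb"))
obs=[]
for u in range(174,226):
    col=ct["img"][132:150,u].astype(float).mean(1); f=np.interp(np.arange(0,17,.05),np.arange(18),col)
    bg=col[:3].mean(); hi=f.max(); k=np.where(f>(bg+hi)/2)[0][0]; obs.append((u,132+k*.05))
obs=np.array(obs)
t=np.linspace(0,2*np.pi,73)
def edge(c,p,us,up=True):
    out=[]
    L=[]
    for a in t:
        q=[proj(c,tf(p,np.array([[.0125*np.cos(a),s,.11+.0125*np.sin(a)]]))[0]) for s in(-.08,.08)]
        q=sorted(q,key=lambda z:z[0]); L.append(np.interp(us,[q[0][0],q[1][0]],[q[0][1],q[1][1]]))
    return np.min(L,0) if up else np.max(L,0)
r=least_squares(lambda x:edge(ct,[x[0],.0517,x[1]],obs[:,0])-obs[:,1],[.604,-.165],loss="soft_l1",diff_step=1e-3)
print("top-edge",r.x,np.std(r.fun))
# side: lines sample both edges
ob=[]
for u in range(190,218):
    g=cs["img"][190:240,u].astype(float); sat=g.max(1)-g.min(1); b=g.mean(1)
    c0=int(round(edge(cs,[r.x[0],.0517,r.x[1]],np.array([u]))[0]+5))-190
    hi=b[c0-4:c0+5].max(); k=np.arange(c0,c0+14); lo=b[c0+9:c0+14].mean()
    f=np.interp(np.arange(c0,c0+13,.05),np.arange(50),b); kk=np.where(f<(110))[0]; ob.append((u,190+c0+(kk[0]*.05 if len(kk) else np.nan)))
ob=np.array(ob);pr=edge(cs,[r.x[0],.0517,r.x[1]],ob[:,0],False); print("side lower edge obs-pred",(ob[:,1]-pr).round(1))
E
```

```text
top-edge [ 0.60425722 -0.18296373] 0.22312419448979265
side lower edge obs-pred [ 4.1 -0.6 -0.5  6.6  6.9  6.9  nan -1.2  nan  nan -1.5  nan  nan  nan
  nan  nan  nan  nan  nan  nan  nan -1.  -0.6  nan -1.1  nan -0.7 -0.5]
```

Bar measured at x ≈ 0.604 (y = 0.052), yaw −0.183. The collar face is about 70 mm from there along the bar. The marker already matches that yaw. Moving above the free bar, about 30 mm short of the collar.

Call:
{"method": "send_rows", "body": {
  "motion": [
    [1,15,3,0,0],
    [1,45,10,0,0],
    [1,80,17,0,0],
    [1,117,25,0,0],
    [1,154,33,0,0],
    [1,191,41,0,0],
    [1,228,49,0,0],
    [1,262,56,0,0],
    [1,292,62,0,0],
    [1,316,67,0,0]
  ]
}}

```text
time_s: 5.45
ee_pos: [0.6071, 0.0807, 0.2077]
eef_rot: [0.768, 0.641, -0.0, -0.001]
ft_force: [-0.3, -0.1, -0.7]
grip_width: 0.0134
```

Call:
{"method": "send_rows", "body": {
  "motion": [
    [1,0,0,0,0],
    [1,0,0,0,0],
    [1,0,0,0,0],
    [1,0,0,0,0],
    [1,0,0,0,0],
    [1,0,0,0,0],
    [1,0,0,0,0],
    [1,0,0,0,0],
    [1,0,0,0,0],
    [1,0,0,0,0]
  ]
}}

```text
time_s: 6.28
ee_pos: [0.6074, 0.0773, 0.2094]
eef_rot: [0.768, 0.64, 0.0, 0.0]
ft_force: [-0.7, 0.0, -0.7]
grip_width: 0.0129
```

```bash
python3 -c "
from h import *
delta([.609,.0773,.168],1.388)
c=crop('side',140,150,110,85,'s5');c=crop('top',140,100,110,85,'t5')"
```

```text
t 6.2833 pos [0.6074 0.0773 0.2094] phi 1.389 tilt [ 0.  0. -1.] F [-0.69  0.   -0.74] w 0.0129 q7 -0.51
delta mm [ 0.3  1.6 41.4] turn 0.001
```

View pics/s5.png

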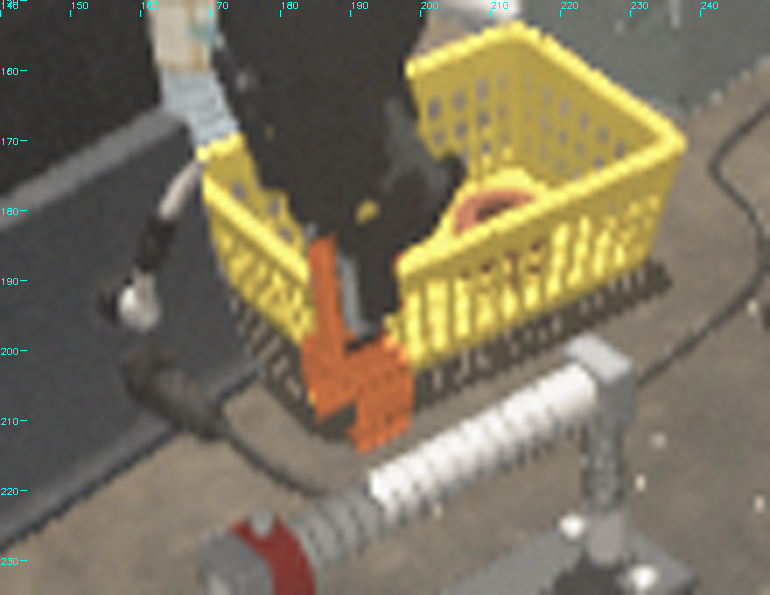

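View pics/t5.png

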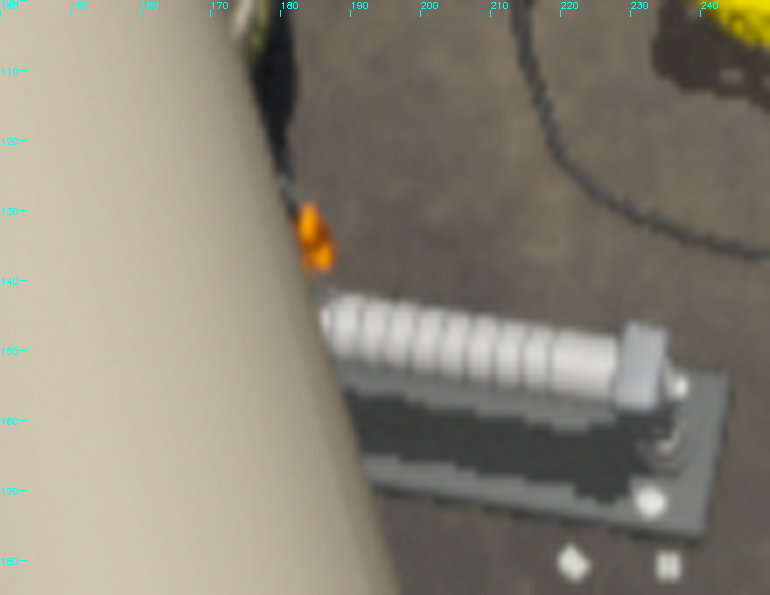

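```bash
cat > ov.py <<'E'
from fit import *
def ov(out,w=(150,160,100,75),S=8,n="side",bar=(.6043,.0517,-.183),dy=0):
    c=imaging.capture(n); s=sensors.observe(); e=s["ee_pos"]
    x0,y0,W,H=w
    im=cv2.resize(c["img"][y0:y0+H,x0:x0+W,::-1],None,fx=S,fy=S,interpolation=cv2.INTER_CUBIC)
    def dr(q,col): cv2.polylines(im,[((np.array(q)+.5-[x0,y0])*S).astype(np.int32)],False,col,1)
    p=[e[0],e[1],-.183]
    for b in MARK:
        q=[proj(c,x+[0,0,e[2]-.0544]) for x in tf(p,b)]
        for i in range(8):
            for k in(1,2,4):
                if not i&k: dr([q[i],q[i|k]],(255,0,0))
    for k in((0,.0125),(0,-.0125),(.0125,0),(-.0125,0)): dr([proj(c,x) for x in tf(bar,np.array([[k[0],-.083,.11+k[1]],[k[0],.07,.11+k[1]]]))],(255,0,255))
    t=np.linspace(0,6.283,40); dr([proj(c,x) for x in tf(bar,np.array([[.021*np.cos(a),.0705,.11+.021*np.sin(a)] for a in t]))],(255,255,0))
    cv2.imwrite(f"pics/{out}.png",im)
E
python3 -c "
from ov import *
ov('s6')"
```

```text
(no output)
```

View pics/s6.png

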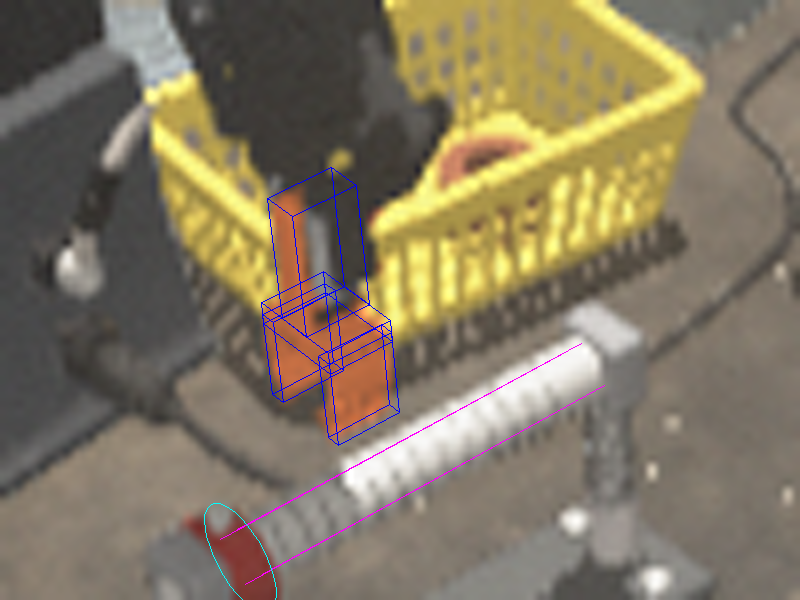

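```bash
python3 -c "
from ov import *
ov('s7',(165,180,50,40),16)"
```

```text
(no output)
```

View pics/s7.png

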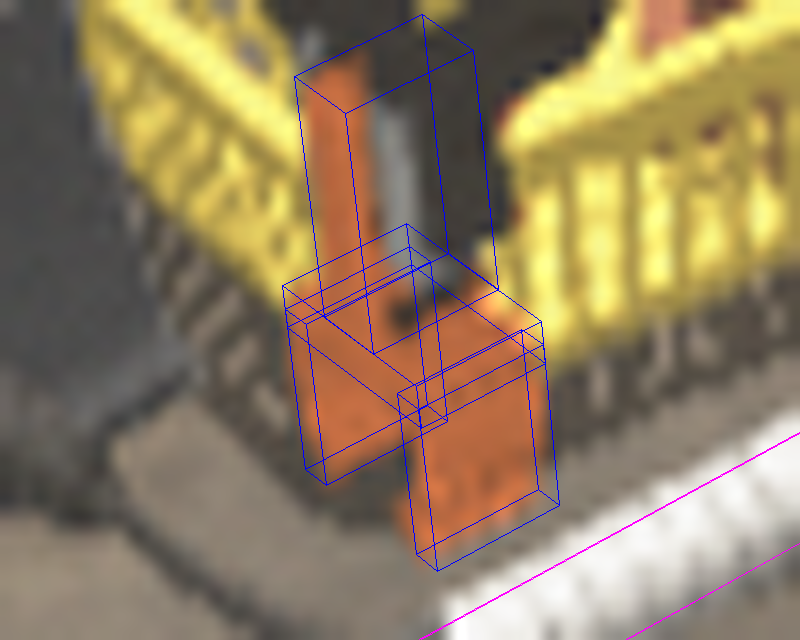

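Call:
{"method": "send_rows", "body": {
  "motion": [
    [1,0,1,4,0],
    [1,0,2.5,8,0],
    [1,0,2.5,12,0],
    [1,0,2.5,16,0],
    [1,0,2.5,20,0],
    [1,0,2.5,24,0],
    [1,0,2.5,28,0],
    [1,0,2.5,32,0],
    [1,0,2.5,34,0],
    [1,0,2.5,34,0]
  ],
  "squeeze": 90
}}

```text
time_s: 7.32
ee_pos: [0.6096, 0.0769, 0.1747]
eef_rot: [0.768, 0.64, -0.0, -0.0]
ft_force: [-0.6, -0.3, -0.9]
grip_width: 0.0131
```

```bash
python3 -c "
from ov import *
delta([.609,.0773,.168],1.388)
ov('s8',(155,185,70,55),11)
crop('top',165,110,50,45,'t8')"
```

```text
t 7.3167 pos [0.6096 0.0769 0.1747] phi 1.389 tilt [-0.001 -0.    -1.   ] F [-0.6  -0.31 -0.9 ] w 0.0131 q7 -0.52
delta mm [ 0.3 -0.6  6.7] turn 0.001
```

View pics/s8.png

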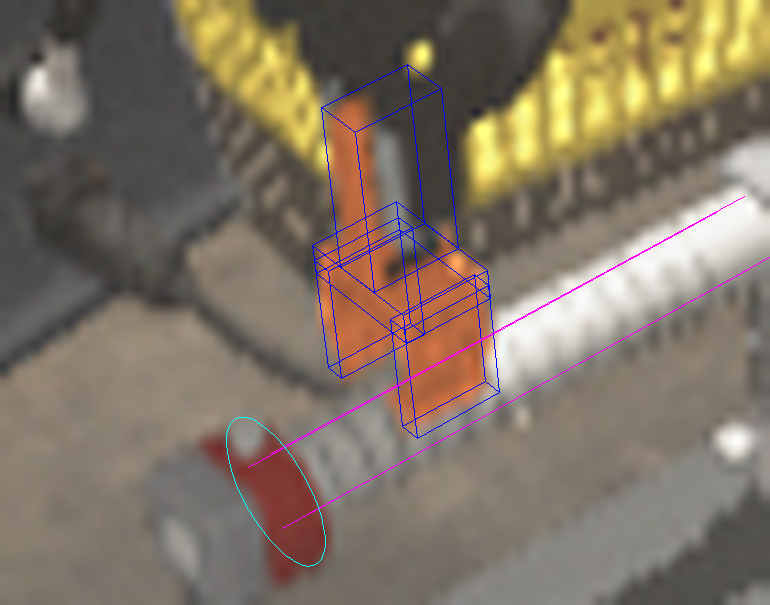

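View pics/t8.png

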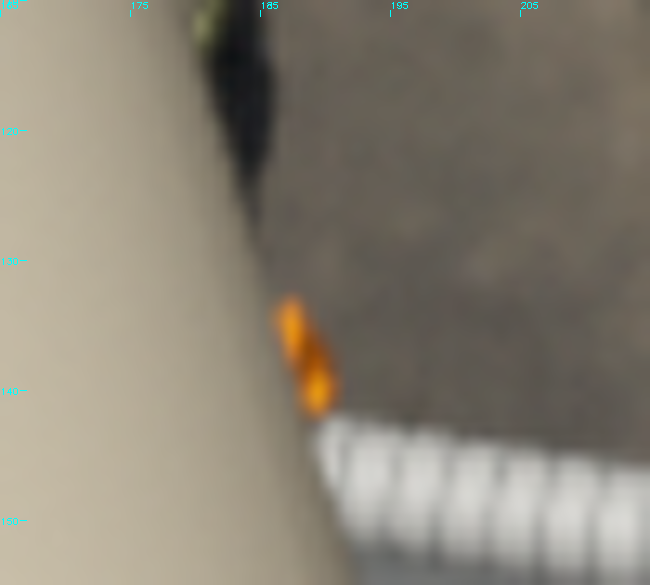

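```bash
python3 -c "
from ov import *
ov('t9',(165,115,50,45),13,'top')"
```

```text
(no output)
```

View pics/t9.png

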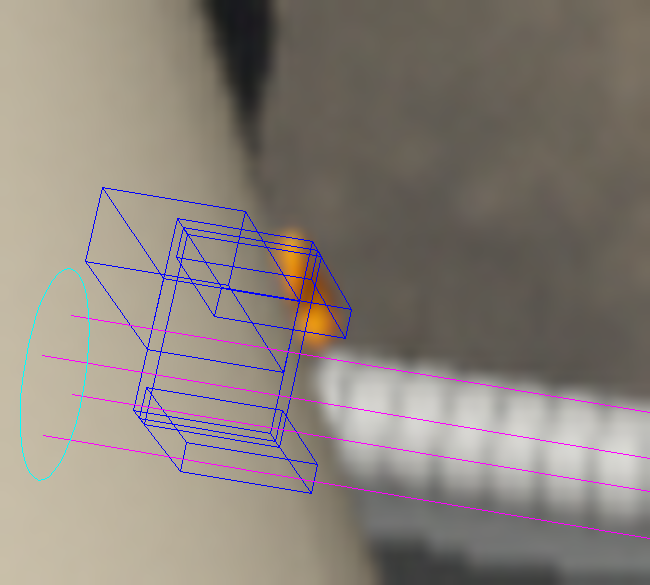

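Models agree in both views within about 1 px. Pressing slowly while watching the force.

Call:
{"method": "send_rows", "body": {
  "motion": [
    [1,0,-0.5,1,0],
    [1,0,-0.5,2,0],
    [1,0,-0.5,3,0],
    [1,0,-0.5,4,0],
    [1,0,-0.5,5,0],
    [1,0,-0.5,6,0],
    [1,0,-0.5,7,0],
    [1,0,-0.5,8,0],
    [1,0,-0.5,9,0],
    [1,0,-0.5,10,0]
  ],
  "squeeze": 90
}}

```text
time_s: 8.3
ee_pos: [0.6092, 0.0772, 0.1653]
eef_rot: [0.768, 0.64, -0.0, -0.0]
ft_force: [-0.9, 0.5, 1.3]
grip_width: 0.0128
```

Call:
{"method": "send_rows", "body": {
  "motion": [
    [1,0,0,1,0],
    [1,0,0,2,0],
    [1,0,0,3,0],
    [1,0,0,4,0],
    [1,0,0,5,0],
    [1,0,0,6,0],
    [1,0,0,7,0],
    [1,0,0,8,0],
    [1,0,0,8,0],
    [1,0,0,8,0]
  ]
}}

```text
time_s: 9.13
ee_pos: [0.6094, 0.0772, 0.1574]
eef_rot: [0.768, 0.64, 0.0, -0.0]
ft_force: [-3.4, 0.4, 3.5]
grip_width: 0.0129
```

```bash
python3 -c "
from ov import *
delta([.609,.0773,.146],1.388);print(sensors.observe()['ft_torque'])
ov('s10',(155,185,70,55),11)"
```

```text
t 9.1333 pos [0.6094 0.0772 0.1574] phi 1.389 tilt [ 0.  0. -1.] F [-3.41  0.35  3.5 ] w 0.0129 q7 -0.52
delta mm [ 0.1 -0.4 11.4] turn 0.001
[0.13281153 0.86993355 0.05503654]
```

View pics/s10.png

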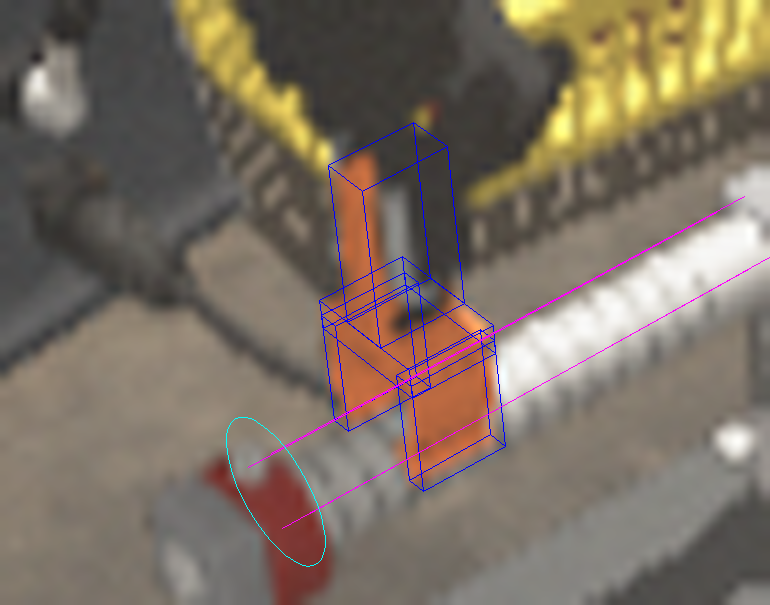

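Fx is −2.8 N net, so the mouth's −x flare is bearing on the bar and the marker is slightly too far in +x. Shifting it −1.5 mm.

Call:
{"method": "send_rows", "body": {
  "motion": [
    [1,0,0,-2,0],
    [1,0,-0.5,-4,0],
    [1,0,-1,-4,0],
    [1,0,-1.5,-4,0],
    [1,0,-1.5,-3,0],
    [1,0,-1.5,-2,0],
    [1,0,-1.5,-1,0],
    [1,0,-1.5,0,0],
    [1,0,-1.5,0,0],
    [1,0,-1.5,0,0]
  ]
}}

```text
time_s: 10.02
ee_pos: [0.6084, 0.0773, 0.1576]
eef_rot: [0.768, 0.64, 0.001, 0.0]
ft_force: [3.7, -0.1, 4.1]
grip_width: 0.0131
```

Call:
{"method": "send_rows", "body": {
  "motion": [
    [1,0,0,-2,0],
    [1,0,0.4,-4,0],
    [1,0,0.8,-4,0],
    [1,0,0.8,-4,0],
    [1,0,0.8,-3,0],
    [1,0,0.8,-2,0],
    [1,0,0.8,-1,0],
    [1,0,0.8,0,0],
    [1,0,0.8,0,0],
    [1,0,0.8,0,0]
  ]
}}

```text
time_s: 10.85
ee_pos: [0.6087, 0.0772, 0.1574]
eef_rot: [0.768, 0.64, 0.0, -0.0]
ft_force: [3.3, -0.0, 4.8]
grip_width: 0.0132
```

Call:
{"method": "send_rows", "body": {
  "motion": [
    [1,0,0.4,0,0],
    [1,0,0.4,0,0],
    [1,0,0.4,1,0],
    [1,0,0.4,2,0],
    [1,0,0.4,3,0],
    [1,0,0.4,4,0],
    [1,0,0.4,5,0],
    [1,0,0.4,6,0],
    [1,0,0.4,6,0],
    [1,0,0.4,6,0]
  ]
}}

```text
time_s: 11.68
ee_pos: [0.6089, 0.0772, 0.1516]
eef_rot: [0.768, 0.64, -0.0, -0.0]
ft_force: [0.7, 0.1, 7.1]
grip_width: 0.0129
```

```bash
python3 -c "
from ov import *
delta([.609,.0773,.146],1.388);print(sensors.observe()['ft_torque'])
ov('s11',(155,185,70,55),11)"
```

```text
t 11.6833 pos [0.6089 0.0772 0.1516] phi 1.389 tilt [-0.  0. -1.] F [0.65 0.1  7.08] w 0.0129 q7 -0.53
delta mm [0.1 0.1 5.6] turn 0.001
[ 0.06245144 -0.28185595 -0.00031273]
```

View pics/s11.png

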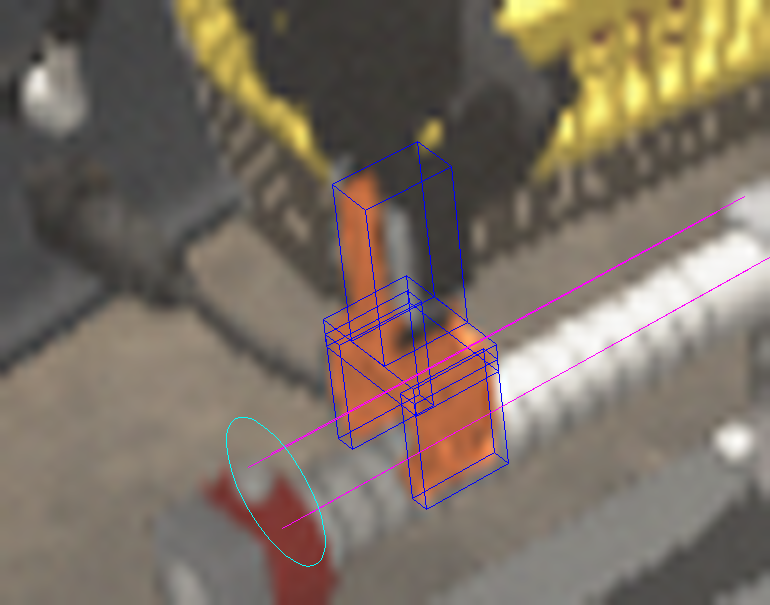

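Balanced now, with the bar sunk about 13 mm at 8 N. Continuing.

Call:
{"method": "send_rows", "body": {
  "motion": [
    [1,0,0,1,0],
    [1,0,0,2,0],
    [1,0,0,3,0],
    [1,0,0,4,0],
    [1,0,0,5,0],
    [1,0,0,6,0],
    [1,0,0,7,0],
    [1,0,0,8,0],
    [1,0,0,8,0],
    [1,0,0,8,0]
  ]
}}

```text
time_s: 12.57
ee_pos: [0.609, 0.0772, 0.1441]
eef_rot: [0.768, 0.64, 0.0, 0.0]
ft_force: [-0.8, 0.9, 10.8]
grip_width: 0.0131
```

Call:
{"method": "send_rows", "body": {
  "motion": [
    [1,0,0,0.6,0],
    [1,0,0,1.2,0],
    [1,0,0,1.8,0],
    [1,0,0,2.4,0],
    [1,0,0,3,0],
    [1,0,0,3.6,0],
    [1,0,0,4.2,0],
    [1,0,0,4.8,0],
    [1,0,0,4.8,0],
    [1,0,0,4.8,0]
  ]
}}

```text
time_s: 13.4
ee_pos: [0.6092, 0.0772, 0.1397]
eef_rot: [0.768, 0.64, 0.0, 0.0]
ft_force: [-0.4, -0.9, 12.5]
grip_width: 0.0129
```

Call:
{"method": "send_rows", "body": {
  "motion": [
    [1,0,0,0.5,0],
    [1,0,0,1,0],
    [1,0,0,1.5,0],
    [1,0,0,2,0],
    [1,0,0,2.5,0],
    [1,0,0,3,0],
    [1,0,0,3.5,0],
    [1,0,0,4,0],
    [1,0,0,4,0],
    [1,0,0,4,0]
  ]
}}

```text
time_s: 14.23
ee_pos: [0.6093, 0.0772, 0.136]
eef_rot: [0.768, 0.64, 0.0, 0.0]
ft_force: [-1.1, -0.6, 13.9]
grip_width: 0.0126
```

Call:
{"method": "send_rows", "body": {
  "motion": [
    [1,0,0,0.5,0],
    [1,0,0,1,0],
    [1,0,0,1.5,0],
    [1,0,0,2,0],
    [1,0,0,2.5,0],
    [1,0,0,3,0],
    [1,0,0,3,0],
    [1,0,0,3,0],
    [1,0,0,3,0],
    [1,0,0,3,0]
  ]
}}

```text
time_s: 15.07
ee_pos: [0.6094, 0.0773, 0.1333]
eef_rot: [0.768, 0.64, 0.001, 0.001]
ft_force: [-0.9, -0.2, 14.5]
grip_width: 0.0129
```

```bash
python3 -c "
from ov import *
delta([.609,.0773,.146],1.388);print(sensors.observe()['ft_torque'])
ov('s12',(155,185,70,55),11)"
```

```text
t 15.0667 pos [0.6094 0.0773 0.1333] phi 1.389 tilt [ 0.002  0.    -1.   ] F [-0.91 -0.2  14.54] w 0.0129 q7 -0.53
delta mm [ -0.1  -0.4 -12.7] turn 0.001
[-0.13156201  0.35564663  0.02160981]
```

View pics/s12.png

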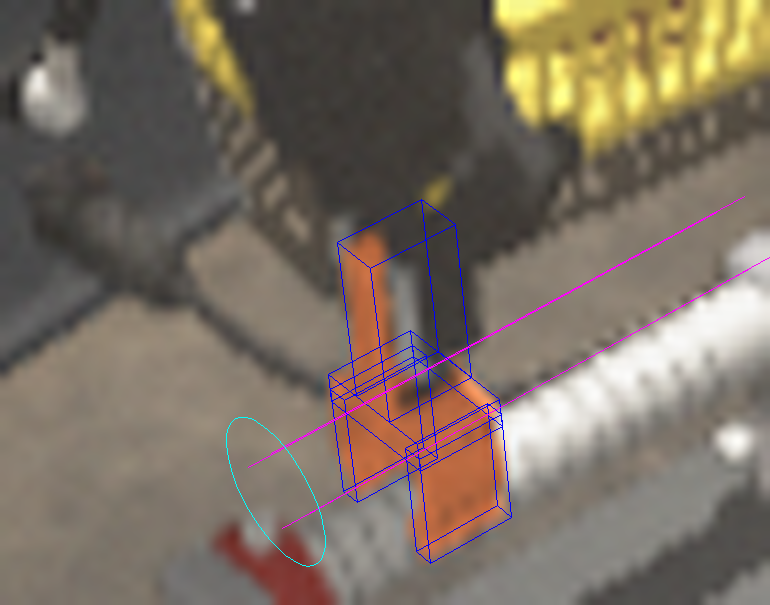

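Call:
{"method": "send_rows", "body": {
  "motion": [
    [1,0,0,0.4,0],
    [1,0,0,0.8,0],
    [1,0,0,1.2,0],
    [1,0,0,1.6,0],
    [1,0,0,2,0],
    [1,0,0,2.4,0],
    [1,0,0,2.4,0],
    [1,0,0,2.4,0],
    [1,0,0,2.4,0],
    [1,0,0,2.4,0]
  ]
}}

```text
time_s: 15.95
ee_pos: [0.6094, 0.0773, 0.131]
eef_rot: [0.768, 0.64, 0.001, 0.001]
ft_force: [-2.4, -1.0, 16.3]
grip_width: 0.0129
```

Call:
{"method": "send_rows", "body": {
  "motion": [
    [1,0,-0.2,0,0],
    [1,0,-0.4,0.3,0],
    [1,0,-0.4,0.6,0],
    [1,0,-0.4,0.9,0],
    [1,0,-0.4,1.2,0],
    [1,0,-0.4,1.5,0],
    [1,0,-0.4,1.5,0],
    [1,0,-0.4,1.5,0],
    [1,0,-0.4,1.5,0],
    [1,0,-0.4,1.5,0]
  ]
}}

```text
time_s: 16.78
ee_pos: [0.6093, 0.0773, 0.1297]
eef_rot: [0.768, 0.64, 0.001, 0.001]
ft_force: [-1.3, 0.6, 15.7]
grip_width: 0.013
```

```bash
python3 -c "
from ov import *
delta([.609,.0773,.146],1.388);print(sensors.observe()['ft_torque'])
ov('s13',(155,190,70,55),11)"
```

```text
t 16.7833 pos [0.6093 0.0773 0.1297] phi 1.389 tilt [ 0.002 -0.    -1.   ] F [-1.34  0.62 15.66] w 0.013 q7 -0.53
delta mm [ -0.1  -0.3 -16.3] turn 0.001
[-0.13076675  0.25998659  0.02222023]
```

View pics/s13.png

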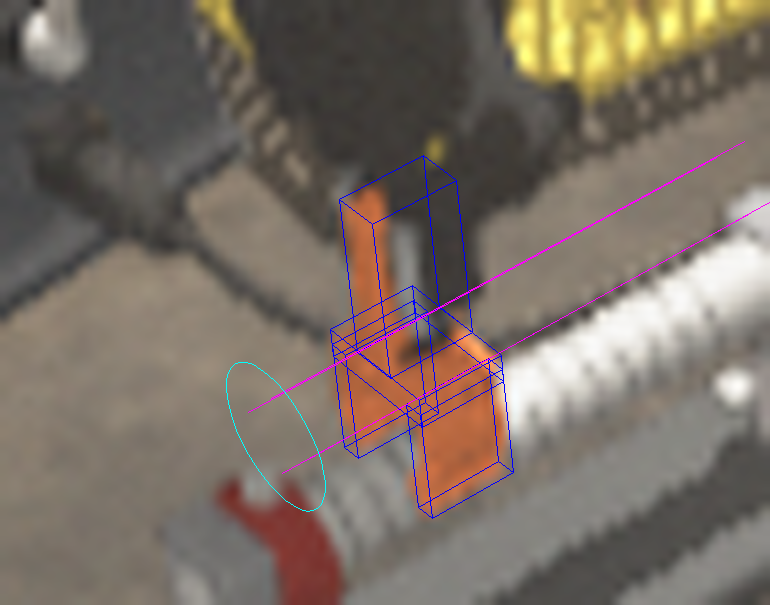

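Call:
{"method": "send_rows", "body": {
  "motion": [
    [1,0,0,0.3,0],
    [1,0,0,0.6,0],
    [1,0,0,0.9,0],
    [1,0,0,1.2,0],
    [1,0,0,1.5,0],
    [1,0,0,1.5,0],
    [1,0,0,1.5,0],
    [1,0,0,1.5,0],
    [1,0,0,1.5,0],
    [1,0,0,1.5,0]
  ]
}}

```text
time_s: 17.67
ee_pos: [0.6091, 0.0775, 0.127]
eef_rot: [0.768, 0.64, 0.001, 0.0]
ft_force: [1.3, 0.7, 8.7]
grip_width: 0.013
```

Force fell to about 9.6 N net, which matches the marker fully home with the bar 17–19 mm down. Easing up.

Call:
{"method": "send_rows", "body": {
  "motion": [
    [1,0,0,-2,0],
    [1,0,0,-4,0],
    [1,0,0,-6,0],
    [1,0,0,-8,0],
    [1,0,0,-10,0],
    [1,0,0,-12,0],
    [1,0,0,-14,0],
    [1,0,0,-16,0],
    [1,0,0,-17,0],
    [1,0,0,-17,0]
  ]
}}

```text
time_s: 18.5
ee_pos: [0.6085, 0.0774, 0.1431]
eef_rot: [0.768, 0.64, -0.0, -0.0]
ft_force: [3.7, 2.2, 2.1]
grip_width: 0.013
```

```bash
python3 -c "
from ov import *
delta([.609,.0773,.146],1.388);print(sensors.observe()['ft_torque'])
ov('s14',(155,185,70,55),11)"
```

```text
t 18.5 pos [0.6085 0.0774 0.1431] phi 1.389 tilt [-0.  0. -1.] F [3.68 2.25 2.12] w 0.013 q7 -0.53
delta mm [ 0.   0.5 -2.9] turn 0.001
[ 0.45218522 -0.94148302  0.02695101]
```

View pics/s14.png

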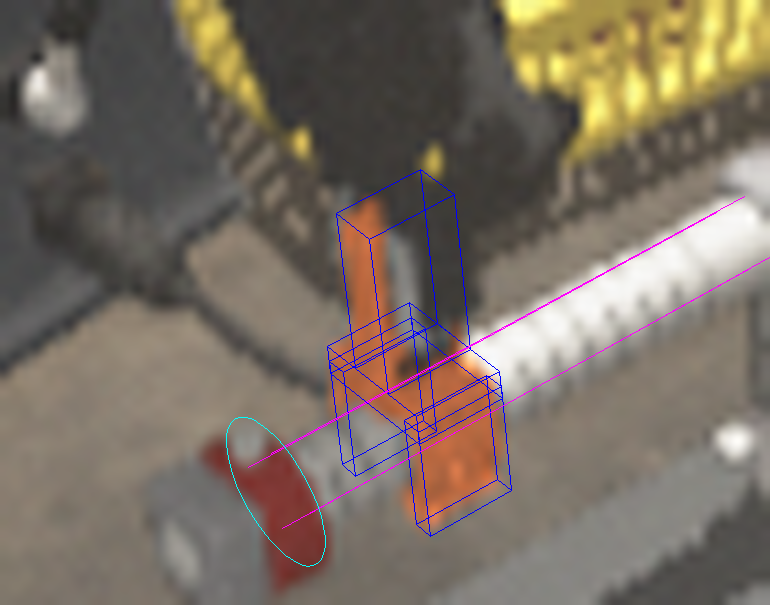

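Marker is home on the bar: the bar is back near its rest lines and the near arm hangs below it. Relieving the side load, then sliding toward the collar.

Call:
{"method": "send_rows", "body": {
  "motion": [
    [1,0,0.5,-1,0],
    [1,0,0.8,-1.5,0],
    [1,0,0.8,-1.5,0],
    [1,2,0.8,-1.5,0],
    [1,4,0.8,-1.5,0],
    [1,6,0.8,-1.5,0],
    [1,8,0.8,-1.5,0],
    [1,10,0.8,-1.5,0],
    [1,10,0.8,-1.5,0],
    [1,10,0.8,-1.5,0]
  ]
}}

```text
time_s: 19.38
ee_pos: [0.6114, 0.0877, 0.1448]
eef_rot: [0.768, 0.64, 0.0, -0.0]
ft_force: [-0.6, -0.8, 1.8]
grip_width: 0.0129
```

Call:
{"method": "send_rows", "body": {
  "motion": [
    [1,1.5,0,0,0],
    [1,3,0,0,0],
    [1,4.5,0,0,0],
    [1,6,0,0,0],
    [1,7.5,0,0,0],
    [1,9,0,0,0],
    [1,10.5,0,0,0],
    [1,12,0,0,0],
    [1,12,0,0,0],
    [1,12,0,0,0]
  ]
}}

```text
time_s: 20.22
ee_pos: [0.6136, 0.0997, 0.1448]
eef_rot: [0.768, 0.64, 0.001, -0.0]
ft_force: [-0.7, -1.0, 1.2]
grip_width: 0.0129
```

```bash
python3 -c "
from ov import *
delta([.609,.0773,.146],1.388);print(sensors.observe()['ft_torque'])
ov('s15',(165,195,45,40),15)"
```

```text
t 20.2167 pos [0.6136 0.0997 0.1448] phi 1.39 tilt [ 0.001  0.001 -1.   ] F [-0.66 -1.03  1.18] w 0.0129 q7 -0.56
delta mm [-22.9  -0.5  -1.2] turn 0.002
[-0.35652558  0.19100696  0.00505933]
```

View pics/s15.png

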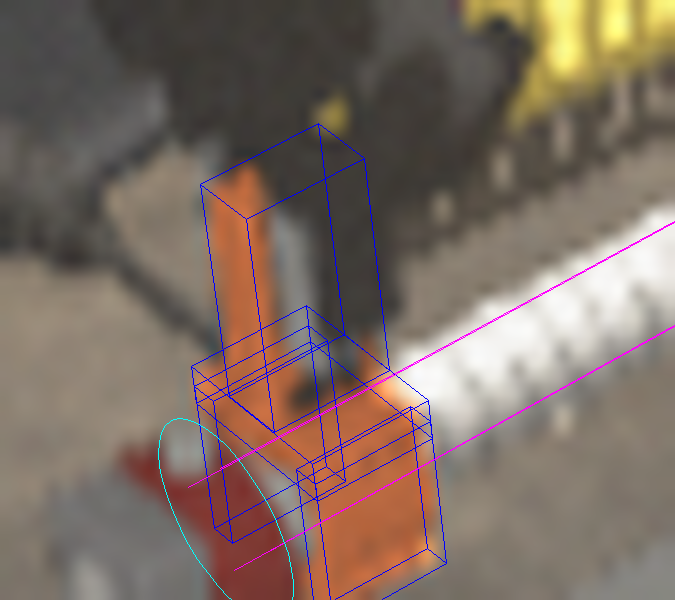

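A sliver of bar is still visible between the collar edge (about (184,230)) and the marker (about (186,228)). Drag is about 1 N. Continuing slowly.

Call:
{"method": "send_rows", "body": {
  "motion": [
    [1,0.5,0,0,0],
    [1,1,0,0,0],
    [1,1.5,0,0,0],
    [1,2,0,0,0],
    [1,2.5,0,0,0],
    [1,3,0,0,0],
    [1,3.5,0,0,0],
    [1,4,0,0,0],
    [1,4,0,0,0],
    [1,4,0,0,0]
  ]
}}

```text
time_s: 21.1
ee_pos: [0.6142, 0.1029, 0.1447]
eef_rot: [0.768, 0.64, 0.0, -0.0]
ft_force: [-1.2, -2.5, 0.3]
grip_width: 0.013
```

Call:
{"method": "send_rows", "body": {
  "motion": [
    [1,0.3,0,0,0],
    [1,0.6,0,0,0],
    [1,0.9,0,0,0],
    [1,1.2,0,0,0],
    [1,1.5,0,0,0],
    [1,1.8,0,0,0],
    [1,2,0,0,0],
    [1,2,0,0,0],
    [1,2,0,0,0],
    [1,2,0,0,0]
  ]
}}

```text
time_s: 21.93
ee_pos: [0.6145, 0.1048, 0.1447]
eef_rot: [0.768, 0.64, 0.0, -0.0]
ft_force: [-1.6, -3.6, 1.8]
grip_width: 0.0133
```

```bash
python3 -c "
from ov import *
delta([.609,.0773,.146],1.388);print(sensors.observe()['ft_torque'])
crop('side',165,195,45,40,'s16')"
```

```text
t 21.9333 pos [0.6145 0.1048 0.1447] phi 1.389 tilt [ 0.  0. -1.] F [-1.57 -3.6   1.79] w 0.0133 q7 -0.57
delta mm [-28.   -0.5  -1.3] turn 0.001
[-0.82393304  0.37249235 -0.02268753]
```

View pics/s16.png

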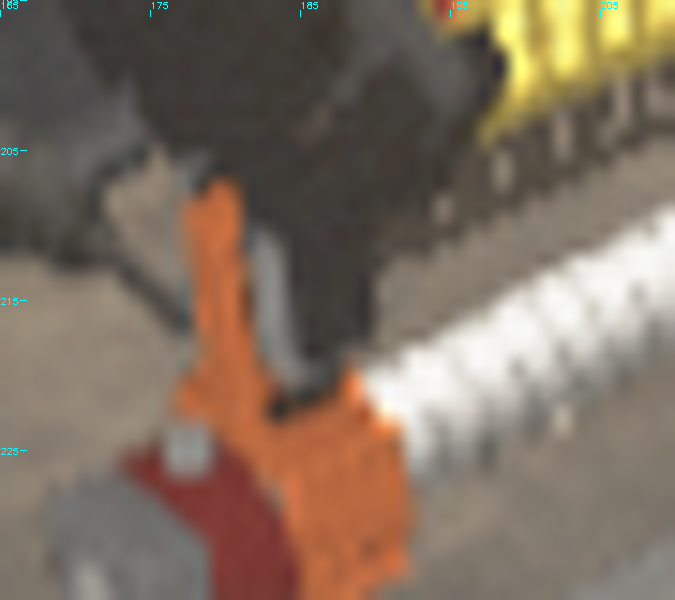

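Call:
{"method": "send_rows", "body": {
  "motion": [
    [1,0.2,0,0,0],
    [1,0.4,0,0,0],
    [1,0.6,0,0,0],
    [1,0.8,0,0,0],
    [1,1,0,0,0],
    [1,1,0,0,0],
    [1,1,0,0,0],
    [1,1,0,0,0],
    [1,1,0,0,0],
    [1,1,0,0,0]
  ]
}}

```text
time_s: 22.82
ee_pos: [0.6147, 0.1056, 0.1446]
eef_rot: [0.768, 0.64, 0.0, -0.0]
ft_force: [-2.2, -3.8, 1.7]
grip_width: 0.0132
```

```bash
python3 -c "
from ov import *
delta([.609,.0773,.146],1.388);print(sensors.observe()['ft_torque'])
crop('side',165,210,35,30,'s17')"
```

```text
t 22.8167 pos [0.6147 0.1056 0.1446] phi 1.389 tilt [ 0.  0. -1.] F [-2.17 -3.82  1.67] w 0.0132 q7 -0.58
delta mm [-28.8  -0.5  -1.4] turn 0.001
[-0.93454601  0.45643513  0.06265099]
```

View pics/s17.png

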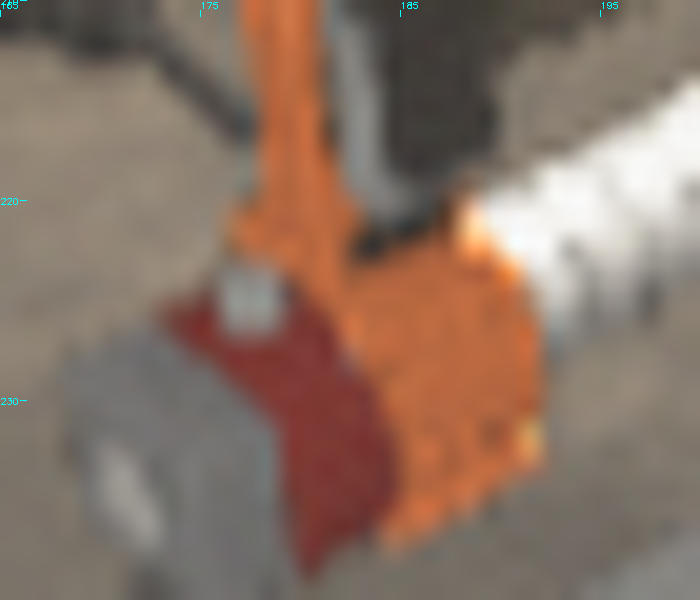

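Call:
{"method": "send_rows", "body": {
  "motion": [
    [1,0.2,0,0,0],
    [1,0.4,0,0,0],
    [1,0.6,0,0,0],
    [1,0.8,0,0,0],
    [1,1,0,0,0],
    [1,1,0,0,0],
    [1,1,0,0,0],
    [1,1,0,0,0],
    [1,1,0,0,0],
    [1,1,0,0,0]
  ]
}}

```text
time_s: 23.7
ee_pos: [0.6147, 0.1057, 0.1445]
eef_rot: [0.769, 0.64, -0.001, 0.0]
ft_force: [-2.4, -6.0, 0.9]
grip_width: 0.0132
```

Contact: 1 mm commanded gave only 0.1 mm of motion, and along-bar force rose to about 6 N. Easing off slightly, then opening.

Call:
{"method": "send_rows", "body": {
  "motion": [
    [1,-0.2,0,0,0],
    [1,-0.4,0,0,0],
    [1,-0.5,0,0,0],
    [1,-0.5,0,0,0],
    [0.6,-0.5,0,0,0],
    [0.5,-0.5,0,0,0],
    [0.4,-0.5,0,0,0],
    [0.2,-0.5,0,0,0],
    [0,-0.5,0,0,0],
    [0,-0.5,0,0,0]
  ],
  "squeeze": 20
}}

```text
time_s: 24.53
ee_pos: [0.6148, 0.1064, 0.1447]
eef_rot: [0.768, 0.64, 0.0, -0.0]
ft_force: [-0.2, 0.1, -0.4]
grip_width: 0.0428
```

```bash
python3 -c "
from ov import *
delta([.609,.0773,.146],1.388)
crop('side',155,190,50,45,'s18')"
```

```text
t 24.5333 pos [0.6148 0.1064 0.1447] phi 1.389 tilt [ 0.  0. -1.] F [-0.24  0.13 -0.41] w 0.0428 q7 -0.58
delta mm [-29.7  -0.5  -1.3] turn 0.001
```

View pics/s18.png

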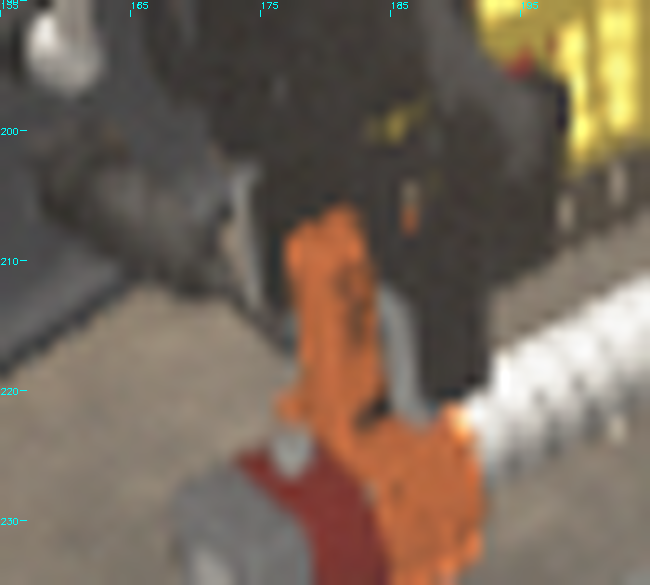

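Released, and the marker stays upright against the collar. Lifting straight up, clear of it.

Call:
{"method": "send_rows", "body": {
  "motion": [
    [0,0,0,-5,0],
    [-0.1,0,0,-15,0],
    [-0.1,0,0,-30,0],
    [-0.1,0,0,-48,0],
    [-0.1,0,0,-66,0],
    [-0.1,0,0,-84,0],
    [-0.1,0,0,-102,0],
    [-0.1,0,0,-120,0],
    [-0.1,0,0,-135,0],
    [-0.1,0,0,-135,0]
  ]
}}

```text
time_s: 25.42
ee_pos: [0.616, 0.1067, 0.2846]
eef_rot: [0.768, 0.64, 0.003, 0.002]
ft_force: [0.6, 0.8, 0.2]
grip_width: 0.0473
```

Call:
{"method": "send_rows", "body": {
  "motion": [
    [-0.1,-15,0,0,0],
    [-0.1,-40,0,0,0],
    [-0.1,-70,0,0,0],
    [-0.1,-100,0,0,0],
    [-0.1,-130,0,0,0],
    [-0.1,-160,0,0,0],
    [-0.1,-190,0,0,0],
    [-0.1,-215,0,0,0],
    [-0.1,-235,0,0,0],
    [-0.1,-240,0,0,0]
  ]
}}

```text
time_s: 26.25
ee_pos: [0.5703, -0.135, 0.2796]
eef_rot: [0.77, 0.638, -0.001, 0.001]
ft_force: [-0.8, -0.6, -0.3]
grip_width: 0.0469
```

```bash
python3 -c "
from ov import *
delta([.609,.0773,.146],1.388)
crop('side',155,190,60,60,'s19');crop('top',145,115,60,45,'t19')
c=imaging.capture('top');cv2.imwrite('pics/tf.png',c['img'][:,:,::-1])"
```

```text
t 26.25 pos [ 0.5703 -0.135   0.2796] phi 1.383 tilt [-0.    -0.002 -1.   ] F [-0.77 -0.65 -0.31] w 0.0469 q7 -0.11
delta mm [216.   -1.6 133.2] turn -0.005
```

View pics/s19.png

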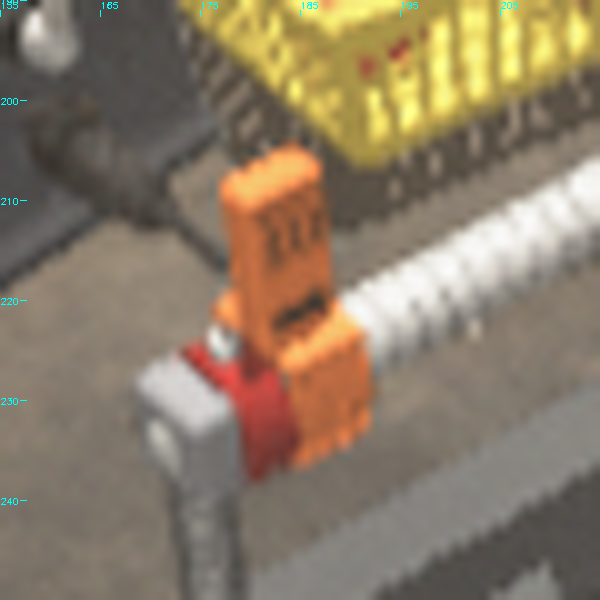

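View pics/t19.png

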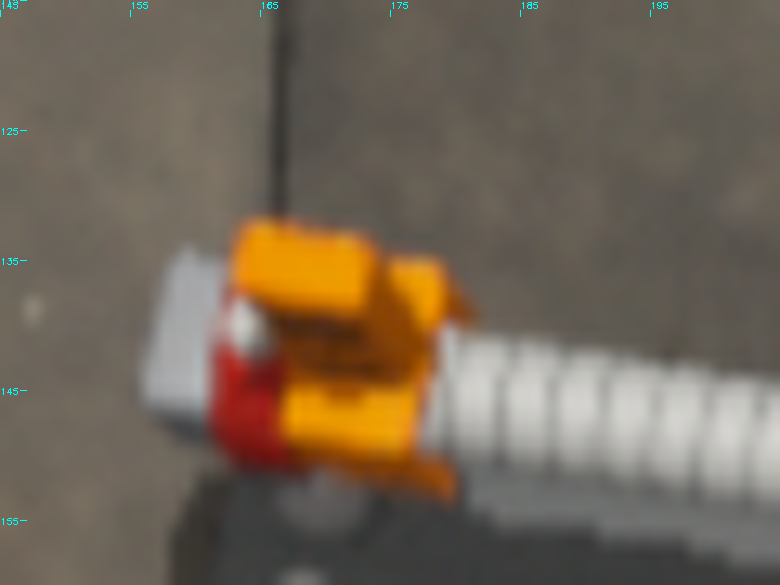

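View pics/tf.png

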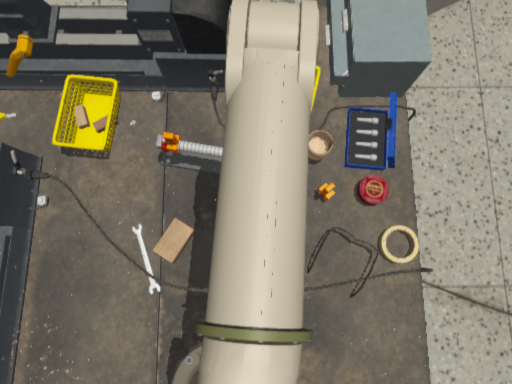

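```bash
python3 - <<'E'
from fit import *
bar=(.6043,.0517,-.183)
ims=[]
for n,w,S in(("side",(160,195,40,45),10),("top",(150,122,40,45),10)):
    c=imaging.capture(n);x0,y0,W,H=w
    im=cv2.resize(c["img"][y0:y0+H,x0:x0+W,::-1],None,fx=S,fy=S,interpolation=cv2.INTER_CUBIC)
    s=.0549+.0015
    for b in MARK[:2]:
        q=((np.array([proj(c,x+[0,0,.0915]) for x in tf(bar,b+[0,s,0])])+.5-[x0,y0])*S).astype(int)
        for i in range(8):
            for k in(1,2,4):
                if not i&k: cv2.line(im,tuple(map(int,q[i])),tuple(map(int,q[i|k])),(255,0,0),1)
    ims.append(im)
cv2.imwrite("pics/fin.png",np.hstack(ims))
E
```

```text
(no output)
```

View pics/fin.png

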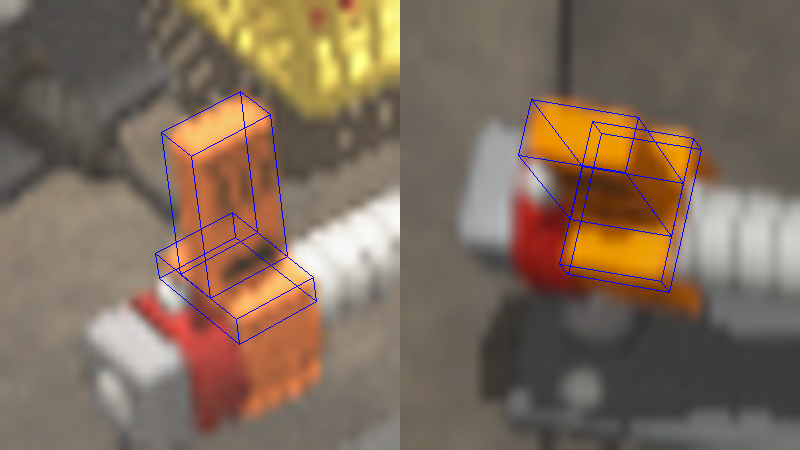

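The model at the fully-home pose fits in both views within about 1 px. The marker is upright with no gap to the collar. Letting the arm settle, then handing in.

Call:
{"method": "send_rows", "body": {
  "motion": [
    [-0.1,0,0,0,0],
    [-0.1,0,0,0,0],
    [-0.1,0,0,0,0],
    [-0.1,0,0,0,0],
    [-0.1,0,0,0,0],
    [-0.1,0,0,0,0],
    [-0.1,0,0,0,0],
    [-0.1,0,0,0,0],
    [-0.1,0,0,0,0],
    [-0.1,0,0,0,0]
  ]
}}

```text
time_s: 27.33
ee_pos: [0.5714, -0.13, 0.2796]
eef_rot: [0.768, 0.64, 0.0, -0.0]
ft_force: [-0.7, 0.7, 0.3]
grip_width: 0.047
```

```bash
python3 -c "
from workcell import job
print(job.close_job())"
```

```text
the job is handed in; nothing more can be done
None
```

I clipped the leftmost orange marker onto the free bar about 29 mm short of the collar, slid it until it touched the collar, and released it. I handed the job in at 27.3 s of the 64 s allowed.

- **Pressing on:** It took about 17 N by the readings between calls, so the bar sank about 34 mm, short of the 40 mm limit. The force then fell to about 9.6 N as the marker snapped on. On the way down the mouth was 1–1.5 mm off to one side, giving up to about 4 N of side force, which I corrected.
- **Touching the collar:** The along-bar force peaked at about 6 N, well under the 15 N limit. I eased off 0.5 mm before opening the fingers.
- **Last checks:** Both camera views show the marker upright and fully seated within about 1 px (2–3 mm), with no visible gap to the collar. The wrist force was back near zero. The last top view shows no sign of anything else moved, but the arm hid part of the bench and I did not measure the other objects again.
- **Disagreements:** The collar face came out about 2.5 mm farther along the bar from the pictures than from the contact point. The side camera also put the marker's y about 4 mm off the top camera's. Neither changed the outcome, because I found the collar by touch.

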